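Clip the order ticket on the packing board and bring the bench camera round

ROBOT

A 6-joint arm with a two-finger parallel gripper is mounted at the origin on the work surface. World frame = base frame: x ahead of the robot, y to its left, z up, the work surface at z = 0. Lengths are in mm, angles in rad, forces in N, time in s.
With the tool pointing down it reaches from about 325 to 775 mm from the base axis. Payload 5.5 kg.
Tool frame: the origin (TCP) lies midway between the tips of the shut fingers; the grasp point (between the pads) lies 19 mm behind it; z points along the fingers, x is the direction in which the jaws open and shut, and the axes are right-handed (so a half turn about z gives the same grasp; the last joint's range is limited). The gripper opens to 88 mm and grips with 3 to 60 N. Pads are 20 mm wide; open, the fingers measure 115 mm over their backs; the gripper's body (75 mm by 178 mm) begins 61 mm behind the grasp point.
Start: joints at [-1.273, 0.091, 1.231, -0, 1.82, -0.057], TCP at [208.442, -562.644, 222.631] pointing down, gripper open.
Joint ranges: [-2.87, 2.87], [-0.86, 2.18], [0.17, 2.46], [-1.51, 4.65], [0.06, 2.69], [-2.65, 2.65]. Speed limits (rad/s): [2.57, 2.57, 3.01, 3.14, 3.14, 3.14].

INTERFACE

Orientations are given as a unit quaternion [x, y, z, w].
In Python, from workcell import env, vision, ticket gives the robot as it stands.
- The arm moves only by the tool carry_out, never from a script. Its argument "motion" is a list of rows, each a list of 7 numbers: the turn, a rotation vector about the tool's x, y, z in rad, then the shift along the tool's x, y, z in cm, then the finger opening in cm, from 0 to 8.78. A call has 1 to 5 rows; each row shifts and turns the commanded pose from where the row before left it, along the tool's axes as they then stand; what a row does not reach is not made up. A row lasts 1/8 s, in which the tool goes at most 62.5 mm and 10.7 degrees, less where a joint would pass 70% of its speed; a pose out of reach is approached as far as the arm can. A call with a gripper value outside its range is refused whole. The fingers move at their own pace and stop on an object; "force" is the grip in N (left out, the last holds). Time passes only in rows, so rows that do not move let the fingers close. It gives the time, the measured TCP pose, the force and the opening at its end, in the units of the state.
- env.read_state(): the state, without advancing time (a new reading comes with each control period).
- vision.camera(name): name is "side" or "top" or "wrist"; returns the picture (420x560x3 uint8, red, green, blue); there is no depth.
- vision.calibration(name): a dict with "camera_matrix" (3x3 intrinsics, pixels), "xyz" and "orientation" of the camera in the world. Camera axes: x right, y up, looking along -z (the intrinsics and any distortion apply to the point x, -y, -z); pixel columns grow to the right and rows downward; lengths in mm; the calibration is good to about 2 mm. A picture is of the moment at which its call begins: read the wrist's pose just before it. calibration takes no time and is no camera call; for the wrist camera it gives the pose at the moment of the call.
- ticket.close_job(): hands the job in, once; it reports no verdict.
The state is a dict: "clock": time; "joints": joint angles; "joint_vel": joint speeds; "effort": joint torques, N m; "eef_pos": TCP position; "orientation": TCP orientation; "ft_force": force on the tool from outside, world axes, zero at the start; "ft_torque": the same for the moment, N m; "finger_gap": opening from 0.0 (shut) to 1.0 (fully open).
Only numpy, scipy, OpenCV 4.12 (cv2) and the standard library are available. Lean on these libraries where they do the work, as an engineer would, in place of code of your own. Each camera call takes 0.05 s, during which the arm holds its last target.

TASK

Take the longer of the two white ticket plates and slide it, flat on the clipboard, square and centred under the sprung steel clip until its front edge is fully home against the stop; the plate's own edge must lift the clip, so keep the gripper off the clip. Let go of the plate, then tilt the camera remote's stick fully over, straight away from the robot, hold it there for a good second so the bench camera swings onto the ticket, and let it spring back upright. Leave the shorter plate and the other goods where they are.

Things in the scene. Friction and masses are not known exactly. Their poses are not given: they have to be found in the camera images.
- long_plate: The plate to clip: stiff flat white plastic, 170 long (x) x 60 wide (y) x 5 mm thick, 90 g, lying flat. Origin: centre of its underside; x points to its straight front edge, 85 mm ahead; z up. Near the tail a grip rib stands on it: 50 mm long (along x), 12 mm thick (along y), top 31 mm above the underside, centre 45 mm behind the origin (x = -45 mm).
- short_plate: Bystander, not to be used: a plate of the same make but 110 mm long (60 wide, 5 thick), its rib (50 x 12, top 31 mm high) centred 15 mm behind the origin. Origin: centre of its underside.
- clipboard: Brown wooden board fixed to the bench, 300 (x) x 220 (y) x 12 mm thick. Origin: centre of its underside; x points away from the robot, towards the clip near its far end; z up. The plate slides in along +x at y = 0; when home its origin is at x = 10 mm, its underside 12 mm above the bench.
- clip_bite (a point): Middle of the line where the shut clip bites, on the board top (12 mm above the bench), at the clipboard's x = 45 mm. The clip is 90 mm wide (y). Its lip rises from here at 24 degrees towards -x and ends at x = 11 mm, its underside there about 16 mm above the board top, so a 5 mm edge sliding on the board enters under it.
- stop (a point): Middle of the face of the low steel stop bar (90 wide, 7 mm high) behind the bite, on the board top at the clipboard's x = 95 mm: the plate's front edge rests against it when home.
- clip: The clip's moving steel jaw with the upturned lip, 90 mm wide. It turns about a spindle, this body's origin, at the clipboard's x = 115 mm, 26 mm above the bench; the bite is 70 mm from it towards the robot. Shut, its highest parts are 31 mm above the bench. The spring presses with about 2.6 N at the bite when shut, 4 N on a plate; pushing a plate in takes some 3 to 10 N.
- stick_box: Camera remote: black plastic box fixed to the bench, 110 x 110 x 45 mm high, left of the clipboard. Origin: centre of its underside; x points away from the robot (the way to tilt the stick), y to the robot's left.
- stick_tilt (a joint): Fore-and-aft tilt of the stick in rad: 0 upright, positive leaning along the box's +x (away from the robot); end stops at -0.45 and 0.45. Springs back to 0; 0.6 N m per rad, about 4 N at the handle fully over.
- stick_side (a joint): Sideways tilt of the stick in rad: 0 upright, positive leaning along the box's -y; end stops at -0.45 and 0.45, same spring.
- stick_grip (a point): Middle of the stick's upright black handle, a cylinder 26 mm in diameter and 52 mm tall (from 78 to 130 mm above the bench when upright). This point is 62 mm above the pivot, which lies at the centre of the box's top, 45 mm above the bench.
- tape_roll: Bystander: roll of packing tape lying flat, 90 mm across, 48 high; origin centre of underside.
- soap_carton: Bystander: small white carton 55 x 90 x 40 mm; origin centre of underside.
- cream_jar: Bystander: white jar 64 mm across, 60 high; origin centre of underside.
- vitamin_bottle: Bystander: amber bottle 56 mm across, 110 high; origin centre of underside.
- small_carton: Bystander: brown carton 70 x 110 x 50 mm; origin centre of underside.
- mug: Bystander: white mug 80 mm across, 90 high; origin centre of underside.
Not all that is in view belongs to the job. What is shaped like the long_plate but red is not meant.

How it is judged:
By the outcome, as a careful person would: the job done as asked, in the order asked, and still so for the second after the job is handed in, with the robot touching nothing.
It also fails if it takes over 61 s, if anything falls off the work surface, if the arm or the gripper's body presses on something with over 40 N, if the wrist force passes 120 N, or if a joint passes its speed limit or range.

## Working session

There is one attempt and no reset: what is moved stays moved. The work goes in short steps, Python scripts to look and compute and a tool call to move; the robot and the scene stay as the last step left them, time stands still between calls to the robot, and variables do not carry over. Pictures are saved under pics/ and viewed, and the job is handed in when it is done.

Besides the shell and the picture viewer there is one more tool, called in YAML: its name, and indented under it one key for each argument. carry_out: Moves the arm, as the interface text tells. Its arguments: {"type":"object","properties":{"motion":{"type":"array","items":{"type":"array","items":{"type":"number"}}},"force":{"type":"number"}},"required":["motion"]}

```bash
mkdir -p pics; ls
python3 - <<'E'
from workcell import env, vision, ticket
import cv2,numpy as np
s=env.read_state()
for k,v in s.items(): print(k,np.round(v,3))
for n in ["side","top","wrist"]:
    im=vision.camera(n); cv2.imwrite(f"pics/{n}0.png",im[:,:,::-1])
    c=vision.calibration(n); print(n,{k:np.round(v,4).tolist() if not isinstance(v,str) else v for k,v in c.items()})
E
```

```text
pics
clock 0.0
joints [-1.273  0.092  1.232 -0.     1.82  -0.057]
joint_vel [-0.001 -0.001  0.002  0.002  0.002 -0.002]
effort [-2.0000e-03 -4.4644e+01 -4.0645e+01  7.0000e-02  2.9000e-02 -0.0000e+00]
eef_pos [ 208.355 -562.352  221.533]
orientation [ 0.821 -0.571 -0.001 -0.001]
ft_force [-0.074  0.316 -0.01 ]
ft_torque [-0.022 -0.01  -0.008]
finger_gap 1.0
side {'camera_matrix': [[497.554, 0.0, 279.2255], [0.0, 497.554, 202.1745], [0.0, 0.0, 1.0]], 'xyz': [147.2702, 785.5608, 1067.3266], 'orientation': [-0.0721, 0.3405, 0.9111, -0.2208]}
top {'camera_matrix': [[483.782, 0.0, 275.4411], [0.0, 483.782, 208.3034], [0.0, 0.0, 1.0]], 'xyz': [277.0174, 37.3026, 1268.498], 'orientation': [0.0699, -0.0653, -0.6989, 0.7088]}
wrist {'camera_matrix': [[332.0983, 0.0, 280.8367], [0.0, 332.0983, 204.3436], [0.0, 0.0, 1.0]], 'xyz': [283.1334, -535.7322, 383.2928], 'orientation': [-0.1196, 0.084, -0.5654, 0.8118]}
```

View pics/top0.png

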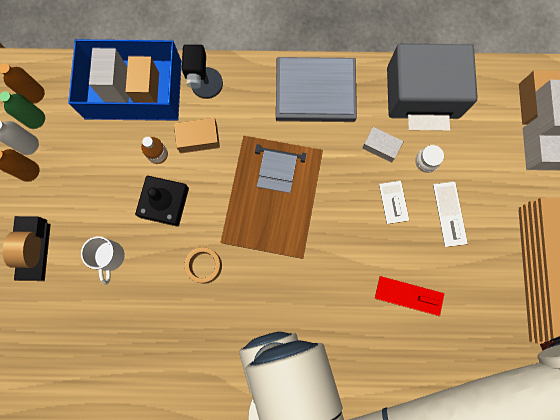

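View pics/side0.png

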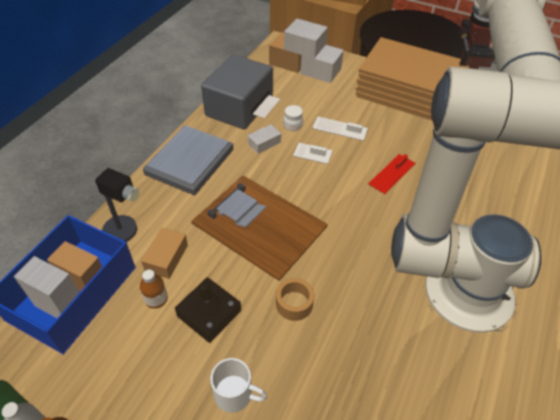

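View pics/wrist0.png

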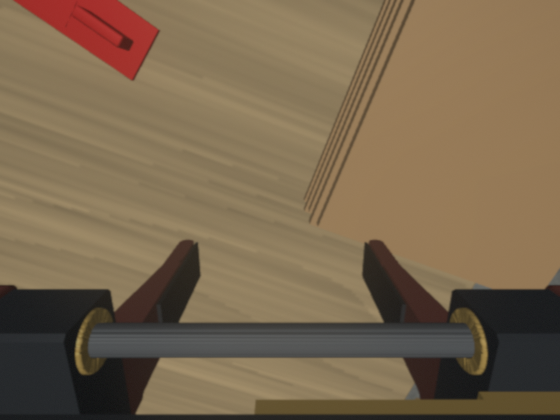

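Top view: the candidates are the long white plate at (450,213), the short white plate at (394,202) and the red decoy at (410,295). The carton (383,144) and the paper by the printer (429,122) are also white. I choose (450,213) and will check it in a crop while measuring.

```bash
cat > h.py <<'E'
from workcell import env, vision, ticket
import cv2,numpy as np
from scipy.spatial.transform import Rotation as R
def cast(c,px,z):
    px=np.atleast_2d(np.array(px,float)); K=c["camera_matrix"]; K=np.array(K)
    p=np.c_[px,np.ones(len(px))]@np.linalg.inv(K).T
    d=(p*[1,-1,-1])@R.from_quat(c["orientation"]).as_matrix().T
    o=np.array(c["xyz"]); t=(z-o[2])/d[:,2]
    return o+t[:,None]*d
def proj(c,P):
    P=np.atleast_2d(np.array(P,float)); q=(P-np.array(c["xyz"]))@R.from_quat(c["orientation"]).as_matrix()
    q=q*[1,-1,-1]; u=q@np.array(c["camera_matrix"]).T
    return u[:,:2]/u[:,2:]
def comps(mask,amin=100):
    cs,_=cv2.findContours(mask.astype(np.uint8),cv2.RETR_EXTERNAL,cv2.CHAIN_APPROX_NONE)
    return sorted([c for c in cs if cv2.contourArea(c)>amin],key=cv2.contourArea,reverse=True)
def rect(c,cnt,z):
    P=cast(c,cnt[:,0,:],z)[:,:2]
    return cv2.minAreaRect(P.astype(np.float32))
E
python3 - <<'E'
from h import *
im=cv2.imread("pics/top0.png"); c=vision.calibration("top")
hsv=cv2.cvtColor(im,cv2.COLOR_BGR2HSV)
w=(hsv[:,:,1]<40)&(hsv[:,:,2]>170)
for k in comps(w,150):
    x=cv2.boundingRect(k)
    if 340<x[0]<480 and 100<x[1]<260: print("white",x,rect(c,k,5))
cv2.imwrite("pics/crop_pl.png",cv2.resize(im[110:310,340:480],None,fx=3,fy=3,interpolation=cv2.INTER_CUBIC)[:600])
cv2.imwrite("pics/crop_bd.png",cv2.resize(im[125:285,125:335],None,fx=3.6,fy=3.6,interpolation=cv2.INTER_CUBIC))
print(im[240,250],im[200,290],im[300,250],im[200,160])
E
```

```text
white (434, 182, 33, 65) ((514.1267700195312, -414.499755859375), (168.62057495117188, 58.87894821166992), 7.869210720062256)
white (379, 181, 30, 43) ((543.8704833984375, -267.1526794433594), (108.85311126708984, 59.22439956665039), 9.557451248168945)
white (365, 127, 38, 31) ((709.798095703125, -244.62643432617188), (89.83154296875, 55.08100891113281), 63.3692741394043)
white (408, 115, 42, 15) ((769.3460083007812, -370.5485534667969), (40.64422607421875, 112.20386505126953), 0.7171451449394226)
white (417, 145, 27, 24) ((670.395263671875, -371.3431091308594), (58.62566375732422, 72.8426742553711), 34.5737419128418)
[ 37  87 146] [ 35  88 143] [ 94 149 186] [24 23 25]
```

View pics/crop_pl.png

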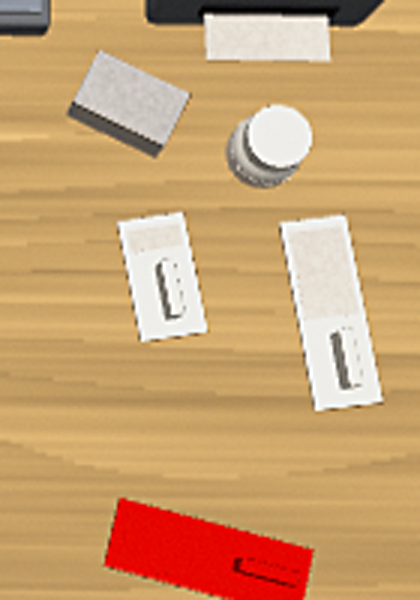

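View pics/crop_bd.png

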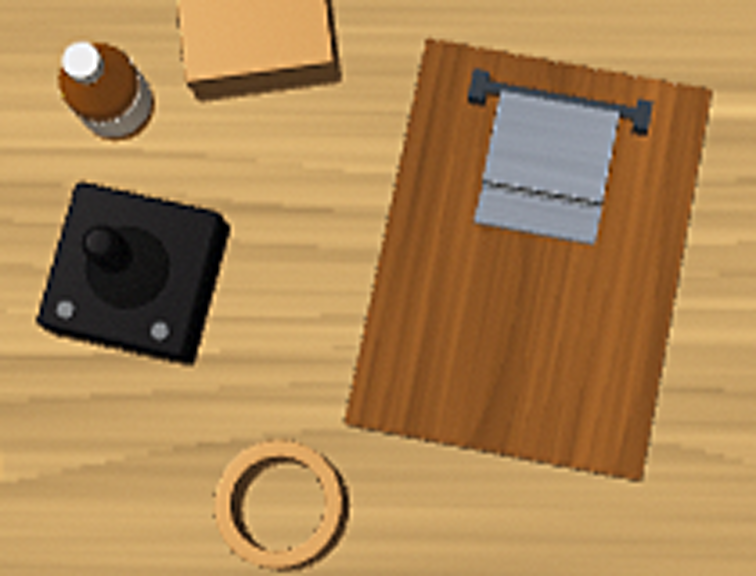

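The crop confirms the choice. The white plate at (450,213) measures 169x59 mm, and its rib is at the near (tail) end. The short one measures 109x59. Next, the board and the box.

Run:
```python
from h import *
for n in ["top","side"]:
    im=cv2.imread(f"pics/{n}0.png"); c=vision.calibration(n)
    hsv=cv2.cvtColor(im,cv2.COLOR_BGR2HSV)
    b=(hsv[:,:,2]<175)&(hsv[:,:,1]>150)&(hsv[:,:,0]<20)
    pc=proj(c,[600,-20,12])[0]; 
    m=(b*255).astype(np.uint8); 
    m=cv2.morphologyEx(m,cv2.MORPH_OPEN,np.ones((3,3)))
    for k in comps(m,2000):
        r=rect(c,k,12); print(n,"board",cv2.boundingRect(k),r)
        ap=cv2.approxPolyDP(cv2.convexHull(k),8,True)[:,0]; print(ap.tolist(),np.round(cast(c,ap,12)[:,:2],1).tolist())
    st=(hsv[:,:,1]<90)&(hsv[:,:,2]>110)&(hsv[:,:,0]>90)
    for k in comps(st,300):
        x=cv2.boundingRect(k)
        if (n=="top" and 240<x[0]<330 and x[1]>130 and x[1]<200) or (n=="side" and 200<x[0]<280 and 170<x[1]<240):
            ap=cv2.approxPolyDP(cv2.convexHull(k),3,True)[:,0]; print(n,"clip",ap.tolist(),np.round(cast(c,ap,28)[:,:2],1).tolist())
    w=(hsv[:,:,1]<50)&(hsv[:,:,2]>150)
    for k in comps(w,150):
        r=rect(c,k,5)
        if abs(r[0][0]-520)<60 and -500<r[0][1]<-200: print(n,"white",r)
    d=(hsv[:,:,2]<60)
    for k in comps(d,300):
        r=rect(c,k,45)
        if 350<r[0][0]<750 and 150<r[0][1]<400: 
            ap=cv2.approxPolyDP(cv2.convexHull(k),4,True)[:,0]; print(n,"box",cv2.boundingRect(k),r,ap.tolist(),np.round(cast(c,ap,45)[:,:2],1).tolist())
im=cv2.imread("pics/side0.png")
cv2.imwrite("pics/crop_s.png",cv2.resize(im[170:350,160:340],None,fx=3.3,fy=3.3,interpolation=cv2.INTER_CUBIC))
```

```text
top board (221, 136, 101, 122) ((556.1314697265625, 56.52644348144531), (219.44448852539062, 299.7273254394531), 79.98021697998047)
[[243, 136], [321, 150], [302, 257], [221, 242]] [[720.0, 138.6], [682.9, -73.7], [392.7, -23.5], [428.9, 188.2]]
top clip [[264, 150], [296, 156], [289, 192], [257, 186]] [[675.8, 80.1], [660.2, -5.6], [561.5, 12.2], [576.6, 96.6]]
top white ((514.4847412109375, -414.66912841796875), (169.28701782226562, 59.49545669555664), 7.864772319793701)
top white ((544.15380859375, -267.16595458984375), (109.44091796875, 59.344730377197266), 9.557450294494629)
top box (135, 176, 54, 50) ((531.7094116210938, 341.2591552734375), (117.20272827148438, 111.89492797851562), 78.08214569091797) [[146, 176], [188, 188], [178, 225], [135, 213]] [[595.5, 386.6], [564.8, 275.1], [467.2, 296.0], [496.9, 408.5]]
side board (193, 177, 134, 102) ((554.4815673828125, 57.26825714111328), (222.11227416992188, 299.0560607910156), 79.72615814208984)
[[241, 177], [326, 224], [280, 278], [193, 223]] [[682.4, -68.9], [392.6, -23.8], [426.2, 185.7], [711.7, 139.8]]
side board (271, 0, 160, 51) ((701.4644165039062, -1035.4356689453125), (684.5559692382812, 387.2612609863281), 28.951778411865234)
[[430, 7], [351, 50], [271, 29], [271, 0]] [[466.3, -1317.4], [643.3, -846.3], [981.0, -833.6], [1089.3, -1042.1]]
side clip [[239, 190], [255, 202], [235, 220], [217, 208]] [[654.2, -9.5], [593.1, 8.6], [609.9, 89.1], [674.2, 75.7]]
side white ((513.3505249023438, -418.6012268066406), (169.35250854492188, 67.93687438964844), 7.875075340270996)
side white ((543.1753540039062, -269.3914794921875), (109.28349304199219, 64.45821380615234), 9.437470436096191)
side box (176, 279, 64, 62) ((526.995361328125, 352.3150634765625), (113.16458129882812, 116.96118927001953), 78.2301254272461) [[206, 279], [239, 304], [210, 340], [176, 309]] [[572.9, 288.5], [469.8, 310.4], [482.0, 416.1], [590.6, 387.6]]
```

View pics/crop_s.png

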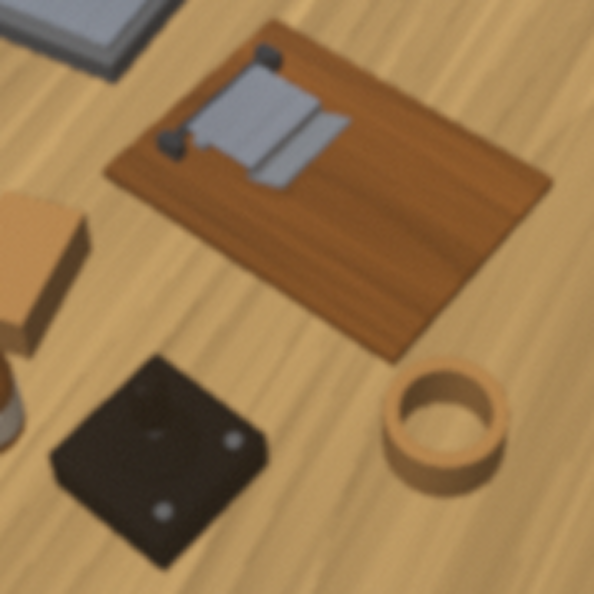

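```bash
cat >> h.py <<'E'
def go(target,ang):
    "ang: wanted world angle (deg) of tool x, tool down. Prints total shift in tool axes (cm) and the turn about tool z (rad)"
    s=env.read_state(); M=R.from_quat(s["orientation"]).as_matrix()
    a=np.degrees(np.arctan2(M[1,0],M[0,0]))
    D=(np.array(target)-s["eef_pos"])/10
    print("clock",s["clock"],"pos",np.round(s["eef_pos"],1),"ang",round(a,2),"toolz",np.round(M[:,2],4),"F",np.round(s["ft_force"],1),"gap",s["finger_gap"])
    print(" shift tool cm",np.round(M.T@D,2)," turn z rad",round(-np.radians(ang-a),4))
E
python3 - <<'E'
from h import *
go([469.7,-420.8,110],-82.1)
# box handle
c=vision.calibration("top"); print(cast(c,[[125+103/3.6,125+243/3.6]],130))
E
```

```text
clock 0.15 pos [ 208.4 -562.4  221.8] ang -69.67 toolz [-4.0e-04  1.4e-03 -1.0e+00] F [-0.1  1.1  0.6] gap 1.0010585622394774
 shift tool cm [ -4.19 -29.43  11.19]  turn z rad 0.2169
[[532.53120887 341.19976936 130.        ]]
```

carry_out:
  motion:
    - [0,0,0,-0.7,-4.9,1.5,8.0]
    - [0,0,0,-0.7,-4.9,1.5,6.0]
    - [0,0,0,-0.7,-4.9,1.5,5.0]
    - [0,0,0,-0.7,-4.9,1.5,4.0]
    - [0,0,0,-0.7,-4.9,1.5,4.0]
  force: 30

```text
clock: 0.78
eef_pos: [427.2, -443.7, 146.8]
orientation: [0.821, -0.571, -0.0, -0.0]
ft_force: [0.0, -0.3, -0.3]
finger_gap: 0.498
```

carry_out:
  motion:
    - [0,0,0,-0.69,-4.93,1.0,4.0]
    - [0,0,0.11,0,0,0,4.0]
    - [0,0,0.107,0,0,0,4.0]
    - [0,0,0,0,0,0,4.0]

```text
clock: 1.27
eef_pos: [469.9, -420.9, 137.1]
orientation: [0.755, -0.656, -0.0, -0.0]
ft_force: [-0.2, 0.1, -0.7]
finger_gap: 0.454
```

Run:
```python
from h import *
go([469.7,-420.8,60],-82.1)
c=vision.calibration("wrist"); im=vision.camera("wrist")
cv2.imwrite("pics/w1.png",im[:,:,::-1])
```

```text
clock 1.275 pos [ 469.9 -420.9  137.1] ang -82.03 toolz [-6.e-04  6.e-04 -1.e+00] F [-0.2  0.1 -0.7] gap 0.4543590287730437
 shift tool cm [-0.    0.01  7.71]  turn z rad 0.0012
```

View pics/w1.png

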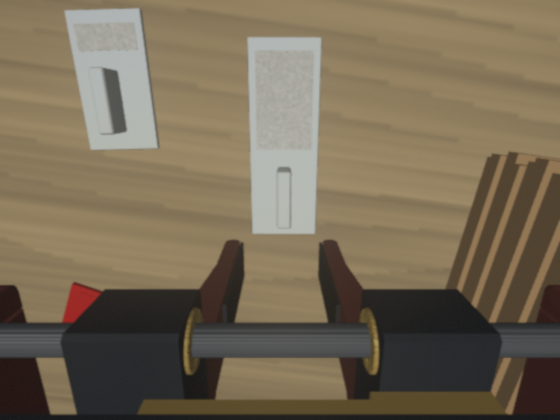

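The wrist view shows the long plate upright at x 248–320 with its rib at (284,198), between the fingers. I cross-check with the wrist calibration.

Run:
```python
from h import *
c=vision.calibration("wrist"); im=cv2.imread("pics/w1.png"); hsv=cv2.cvtColor(im,cv2.COLOR_BGR2HSV)
w=(hsv[:,:,1]<60)&(hsv[:,:,2]>120)
for k in comps(w,2000): print(cv2.boundingRect(k),rect(c,k,5))
print("rib top ends",cast(c,[[284.5,170],[284,228]],31))
```

```text
(247, 36, 75, 199) ((516.2314453125, -417.5397033691406), (170.44989013671875, 60.930912017822266), 7.867735385894775)
(64, 7, 95, 144) ((545.9534912109375, -270.0501708984375), (110.47796630859375, 60.44266891479492), 9.568934440612793)
rib top ends [[ 497.92852689 -420.7625756    31.        ]
 [ 447.79754943 -427.5140402    31.        ]]
```

carry_out:
  motion:
    - [0,0,0,0.14,-0.1,4.5,4.0]
    - [0,0,0,0,0,4.5,4.0]
    - [0,0,0,0,0,2.5,4.0]
    - [0,0,0,0,0,1.2,4.0]
    - [0,0,0,0,0,0,4.0]

```text
clock: 1.95
eef_pos: [470.7, -422.3, 10.2]
orientation: [0.754, -0.657, -0.001, -0.0]
ft_force: [-0.4, -0.4, 0.4]
finger_gap: 0.456
```

Run:
```python
from h import *
go([471,-422.3,9],-82.1)
im=vision.camera("wrist")
cv2.imwrite("pics/w2.png",im[:,:,::-1])
```

```text
clock 1.95 pos [ 470.7 -422.3   10.2] ang -82.07 toolz [-7.e-04  8.e-04 -1.e+00] F [-0.4 -0.4  0.4] gap 0.4560249064566705
 shift tool cm [ 0.01 -0.03  0.12]  turn z rad 0.0005
```

View pics/w2.png

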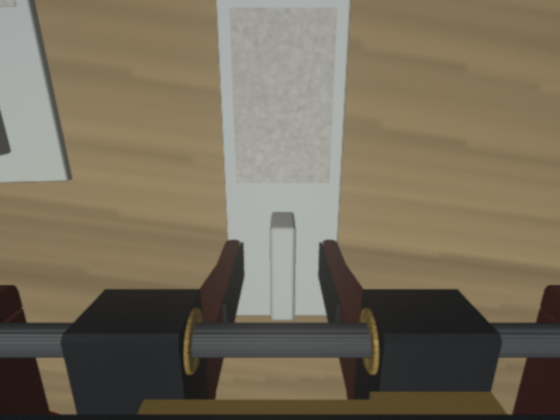

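The rib sits centrally between the pads at (283,265). Closing with 30 N; the opening should stop at about 0.14.

carry_out:
  motion:
    - [0,0,0,0,0,0.1,1.0]
    - [0,0,0,0,0,0,0.5]
    - [0,0,0,0,0,0,0.5]
    - [0,0,0,0,0,0,0.5]
    - [0,0,0,0,0,0,0.5]
  force: 30

```text
clock: 2.62
eef_pos: [471.3, -422.6, 10.2]
orientation: [0.754, -0.657, 0.0, 0.0]
ft_force: [-0.3, 0.1, 2.4]
finger_gap: 0.134
```

carry_out:
  motion:
    - [0,0,0,0,0,-1,0.5]
    - [0,0,0,0,0,-3,0.5]
    - [0,0,0,0,0,-4,0.5]
    - [0,0,0,0,0,-2,0.5]
    - [0,0,0,0,0,0,0.5]

```text
clock: 3.25
eef_pos: [471.7, -423.0, 111.5]
orientation: [0.754, -0.657, 0.002, 0.0]
ft_force: [0.4, -0.4, -1.4]
finger_gap: 0.135
```

Run:
```python
from h import *
# board-frame pre-insert: plate origin at board x=-105 -> rib at -150
a=np.radians(-10.0); B=np.array([556.1,56.6]); u=np.array([np.cos(a),np.sin(a)])
t=B-155*u; print(t)
go([*t,105],-100)
im=vision.camera("wrist")
cv2.imwrite("pics/w3.png",im[:,:,::-1])
```

```text
[403.45479828  83.51546754]
clock 3.25 pos [ 471.7 -423.   111.5] ang -82.1 toolz [ 0.0024 -0.0025 -1.    ] F [ 0.4 -0.4 -1.4] gap 0.13467084713340519
 shift tool cm [-51.11  -0.2    0.51]  turn z rad 0.3124
```

View pics/w3.png

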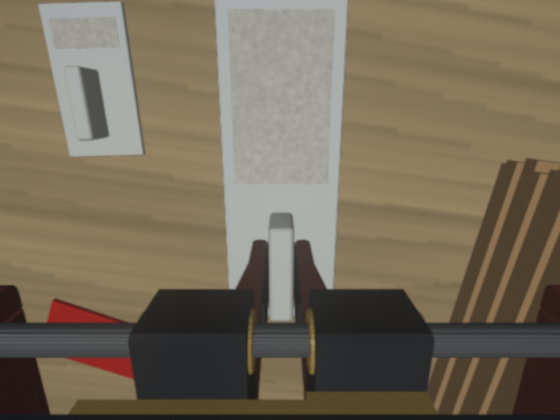

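The plate is lifted (opening 0.135, about 12 mm; about 1 N weight) and straight in the grip. Carrying it to the front of the board.

carry_out:
  motion:
    - [0,0,0,-3.0,0,0,0.5]
    - [0,0,0,-4.5,0,0,0.5]
    - [0,0,0,-5,0,0,0.5]
    - [0,0,0,-5,0,0,0.5]
    - [0,0,0,-5,0,0,0.5]

```text
clock: 3.92
eef_pos: [438.7, -197.5, 107.0]
orientation: [0.754, -0.657, -0.002, 0.0]
ft_force: [0.1, 0.7, -1.0]
finger_gap: 0.136
```

carry_out:
  motion:
    - [0,0,0,-5,0,0,0.5]
    - [0,0,0,-5,0,0,0.5]
    - [0,0,0,-5,0,0,0.5]
    - [0,0,0,-5,0,0,0.5]
    - [0,0,0,-4.5,0,0,0.5]

```text
clock: 4.55
eef_pos: [405.0, 44.8, 107.3]
orientation: [0.754, -0.657, -0.001, 0.001]
ft_force: [0.2, -0.1, -1.1]
finger_gap: 0.133
```

carry_out:
  motion:
    - [0,0,0,-3,0,0,0.5]
    - [0,0,0.12,-1,0,0,0.5]
    - [0,0,0.12,0,0,0,0.5]
    - [0,0,0.0724,0,0,0,0.5]
    - [0,0,0,0,0,0,0.5]

```text
clock: 5.18
eef_pos: [400.1, 82.8, 107.6]
orientation: [-0.643, 0.766, 0.001, -0.001]
ft_force: [-0.3, 0.1, -0.2]
finger_gap: 0.139
```

Run:
```python
from h import *
go([403.5,83.5,60],-100)
im=vision.camera("wrist")
cv2.imwrite("pics/w4.png",im[:,:,::-1])
im=vision.camera("top")
cv2.imwrite("pics/t4.png",im[:,:,::-1])
```

```text
clock 5.175 pos [400.1  82.8 107.6] ang -99.95 toolz [-3.4e-03 -4.0e-04 -1.0e+00] F [-0.3  0.1 -0.2] gap 0.13894037325635294
 shift tool cm [-0.14 -0.34  4.76]  turn z rad 0.0008
```

View pics/w4.png

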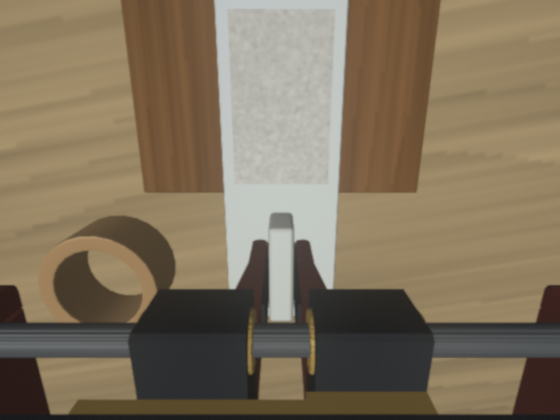

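View pics/t4.png

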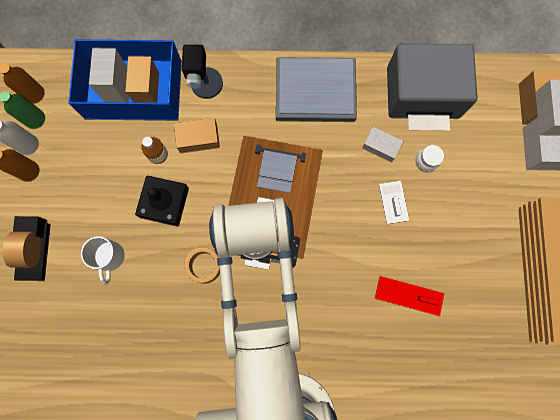

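The plate is over the board and the board's front corners are at (144,192) and (418,192). I measure the board centreline against the plate axis in the wrist frame.

Run:
```python
from h import *
c=vision.calibration("wrist"); im=cv2.imread("pics/w4.png"); hsv=cv2.cvtColor(im,cv2.COLOR_BGR2HSV)
s=env.read_state(); M=R.from_quat(s["orientation"]).as_matrix(); p=np.array(s["eef_pos"])
b=((hsv[:,:,2]<140)&(hsv[:,:,1]>150)).astype(np.uint8)
b=cv2.morphologyEx(b,cv2.MORPH_OPEN,np.ones((7,7)))
w=((hsv[:,:,1]<60)&(hsv[:,:,2]>130))
L=[];Rr=[];PL=[];PR=[]
for r in range(10,185,5):
    xs=np.where(b[r])[0]; L.append([xs[xs<230].min()-.5,r]); Rr.append([xs[xs>330].max()+.5,r])
    q=np.where(w[r])[0]; q=q[(q>200)&(q<370)]; PL.append([q.min()-.5,r]);PR.append([q.max()+.5,r])
def line(px,z):
    P=cast(c,px,z)[:,:2]; return P
for nm,a,d,z in (("board",L,Rr,12),("plate",PL,PR,p[2]-10.2+5)):
    A=line(a,z);D=line(d,z)
    for X in (A,D):
        vx,vy,_,_=cv2.fitLine(X.astype(np.float32),cv2.DIST_HUBER,0,.01,.01).ravel(); 
        if vx<0: vx,vy=-vx,-vy
        print(nm,"edge yaw",np.degrees(np.arctan2(vy,vx)).round(2),X[0].round(1),X[-1].round(1))
    C=(A+D)/2; n=np.array([np.sin(np.radians(10)),np.cos(np.radians(10))])
    print(nm,"width",((A-D)@n).mean().round(1),"centre offset left of TCP",((C-p[:2])@n)[[0,-1]].round(2))
print(cast(c,[[144,192],[418,192]],12))
```

```text
Traceback (most recent call last):
ValueError: zero-size array to reduction operation minimum which has no identity
```

Run:
```python
from h import *
c=vision.calibration("wrist"); im=cv2.imread("pics/w4.png"); hsv=cv2.cvtColor(im,cv2.COLOR_BGR2HSV)
for x in (90,135,165,200,222,250,300,335,344,350,400,430,470): print(x,hsv[100,x])
```

```text
90 [ 19  86 152]
135 [ 15 126 115]
165 [ 15 129 115]
200 [ 14 118 112]
222 [ 75   8 198]
250 [ 26  11 181]
300 [ 27  14 187]
335 [ 66   6 199]
344 [ 15  93 123]
350 [ 14 115 120]
400 [ 15 130 126]
430 [ 19  86 143]
470 [ 19  86 145]
```

```bash
cat > meas.py <<'E'
from h import *
import sys
def run(f,zoff,rows):
    c=vision.calibration("wrist"); im=cv2.imread(f); hsv=cv2.cvtColor(im,cv2.COLOR_BGR2HSV)
    s=env.read_state(); p=np.array(s["eef_pos"])
    b=((hsv[:,:,0]<=17)&(hsv[:,:,1]>100)&(hsv[:,:,2]>60)).astype(np.uint8)
    b=cv2.morphologyEx(b,cv2.MORPH_OPEN,np.ones((7,7)))
    w=((hsv[:,:,1]<60)&(hsv[:,:,2]>130))
    L=[];Rr=[];PL=[];PR=[]
    for r in rows:
        xs=np.where(b[r])[0]; L.append([xs[xs<230].min()-.5,r]); Rr.append([xs[(xs>330)&(xs<520)].max()+.5,r])
        q=np.where(w[r])[0]; q=q[(q>200)&(q<370)]; PL.append([q.min()-.5,r]);PR.append([q.max()+.5,r])
    n=np.array([np.sin(np.radians(10)),np.cos(np.radians(10))])
    for nm,a,d,z in (("board",L,Rr,12),("plate",PL,PR,p[2]+zoff)):
        A=cast(c,a,z)[:,:2];D=cast(c,d,z)[:,:2]; ys=[]
        for X in (A,D):
            vx,vy,_,_=cv2.fitLine(X.astype(np.float32),cv2.DIST_HUBER,0,.01,.01).ravel()
            if vx<0: vx,vy=-vx,-vy
            ys.append(round(float(np.degrees(np.arctan2(vy,vx))),2))
        C=(A+D)/2
        print(nm,"edge yaws",ys,"width",((A-D)@n).mean().round(1),"left of TCP: far,near",((C-p[:2])@n)[[0,-1]].round(2))
E
python3 - <<'E'
from meas import *
run("pics/w4.png",-5.2,range(10,180,5))
E
```

```text
board edge yaws [-10.03, -10.01] width 218.3 left of TCP: far,near [-0.12 -0.11]
plate edge yaws [-10.05, -9.87] width 59.7 left of TCP: far,near [-0.42 -0.7 ]
```

carry_out:
  motion:
    - [0,0,0,0,0,3.0,0.5]
    - [0,0,0,0,0,3.0,0.5]
    - [0,0,0,0,0,1.7,0.5]
    - [0,0,0,0,0,0,0.5]

```text
clock: 5.78
eef_pos: [400.0, 82.6, 31.3]
orientation: [-0.643, 0.766, 0.001, -0.001]
ft_force: [-0.4, 0.4, -1.1]
finger_gap: 0.136
```

Run:
```python
from meas import *
go([403.5,83.5,60],-100)
im=vision.camera("wrist")
cv2.imwrite("pics/w5.png",im[:,:,::-1])
im=vision.camera("side")
cv2.imwrite("pics/s5.png",im[:,:,::-1])
run("pics/w5.png",-5.2,range(10,120,5))
```

```text
clock 5.775 pos [400.   82.6  31.3] ang -99.98 toolz [-2.9e-03 -3.0e-04 -1.0e+00] F [-0.4  0.4 -1.1] gap 0.13644682308609946
 shift tool cm [-0.14 -0.32 -2.87]  turn z rad 0.0003
board edge yaws [-10.07, -10.23] width 220.5 left of TCP: far,near [-0.08  0.01]
plate edge yaws [-9.86, -9.9] width 59.9 left of TCP: far,near [-0.57 -0.77]
```

View pics/w5.png

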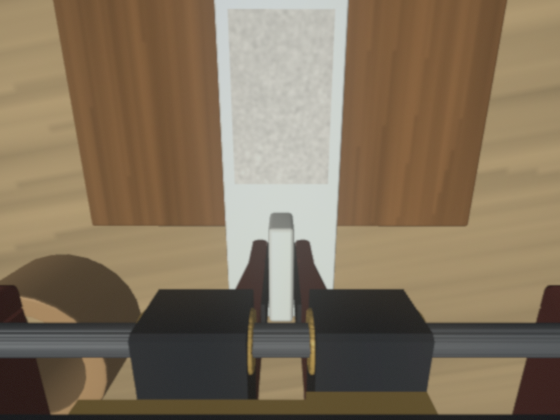

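View pics/s5.png

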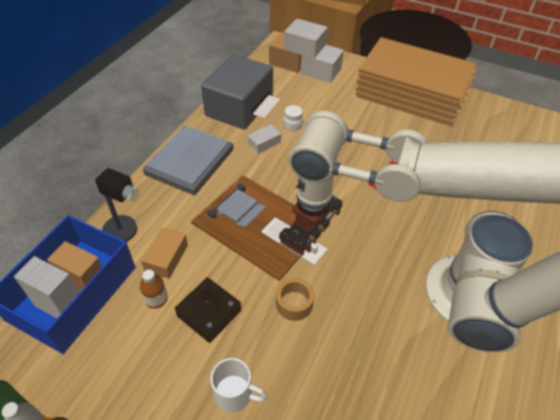

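Plate and board are 0.6 mm and 0.2° apart. I'll correct that, set the plate down, and slide it forward (tool −y).

carry_out:
  motion:
    - [0,0,0.003,-0.06,0,0.5,0.5]
    - [0,0,0,0,0,0.4,0.5]
    - [0,0,0,0,0,0,0.5]

```text
clock: 6.25
eef_pos: [400.9, 83.4, 23.4]
orientation: [-0.642, 0.767, 0.0, -0.0]
ft_force: [0.1, 0.2, -1.7]
finger_gap: 0.13
```

carry_out:
  motion:
    - [0,0,0,0,-1,0,0.5]
    - [0,0,0,0,-1,0,0.5]
    - [0,0,0,0,-1,0,0.5]

```text
clock: 6.62
eef_pos: [431.6, 77.9, 23.7]
orientation: [-0.642, 0.767, -0.0, 0.0]
ft_force: [0.3, 0.7, -1.0]
finger_gap: 0.132
```

Run:
```python
from meas import *
a=np.radians(-10); u=np.array([np.cos(a),np.sin(a)]); t=np.array([556.1,56.6])-35*u
go([*t,22],-100)
im=vision.camera("wrist")
cv2.imwrite("pics/w6.png",im[:,:,::-1])
run("pics/w6.png",-5.2,range(30,150,5))
```

```text
clock 6.625 pos [431.6  77.9  23.7] ang -100.19 toolz [ 2.e-04  0.e+00 -1.e+00] F [ 0.3  0.7 -1. ] gap 0.13152223355460035
 shift tool cm [-0.09 -9.13  0.17]  turn z rad -0.0033
board edge yaws [-10.28, -10.06] width 217.4 left of TCP: far,near [-1.02 -1.03]
plate edge yaws [-10.36, -10.22] width 59.9 left of TCP: far,near [-0.99 -0.75]
```

View pics/w6.png

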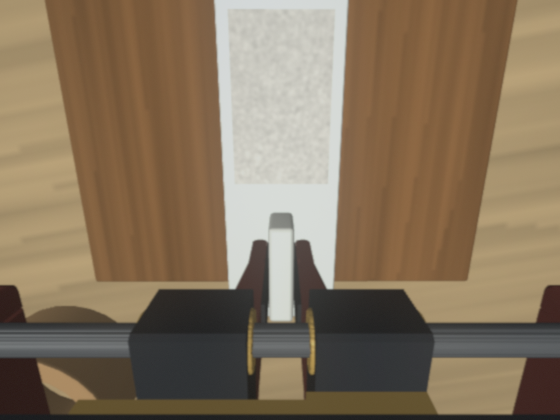

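carry_out:
  motion:
    - [0,0,-0.003,0,0,0.2,0.5]
    - [0,0,0,0,0,0.0,0.5]

```text
clock: 6.92
eef_pos: [431.2, 78.0, 22.2]
orientation: [-0.643, 0.766, -0.001, 0.001]
ft_force: [1.8, -2.3, 2.3]
finger_gap: 0.137
```

carry_out:
  motion:
    - [0,0,0,0,-0.8,0,0.5]
    - [0,0,0,0,-0.8,0,0.5]
    - [0,0,0,0,-0.8,0,0.5]

```text
clock: 7.3
eef_pos: [454.6, 74.1, 22.2]
orientation: [-0.643, 0.766, 0.0, 0.0]
ft_force: [-3.4, 0.3, 6.1]
finger_gap: 0.137
```

carry_out:
  motion:
    - [0,0,0,0,-0.7,0,0.5]
    - [0,0,0,0,-0.7,0,0.5]
    - [0,0,0,0,-0.7,0,0.5]

```text
clock: 7.68
eef_pos: [472.6, 71.0, 22.1]
orientation: [-0.643, 0.766, 0.003, -0.002]
ft_force: [-22.2, 3.3, 16.7]
finger_gap: 0.136
```

Run:
```python
from meas import *
a=np.radians(-10); u=np.array([np.cos(a),np.sin(a)]); t=np.array([556.1,56.6])-35*u
go([*t,22],-100)
im=vision.camera("wrist")
cv2.imwrite("pics/w7.png",im[:,:,::-1])
```

```text
clock 7.675 pos [472.6  71.   22.1] ang -99.97 toolz [-0.007   0.0015 -1.    ] F [-22.2   3.3  16.7] gap 0.13566571807487623
 shift tool cm [-0.03 -4.97 -0.03]  turn z rad 0.0005
```

View pics/w7.png

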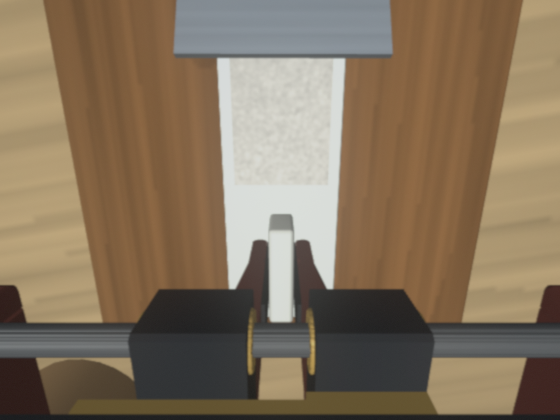

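Force is 22 N against and 17 N up, so I'm pressing down too hard. I'll ease up slightly and continue.

carry_out:
  motion:
    - [0,0,0,0,0,-0.1,0.5]
    - [0,0,0,0,0,0,0.5]

```text
clock: 7.98
eef_pos: [472.9, 70.9, 22.1]
orientation: [-0.643, 0.766, 0.002, -0.002]
ft_force: [-10.0, 2.2, 7.5]
finger_gap: 0.135
```

carry_out:
  motion:
    - [0,0,0,0,-0.3,0,0.5]
    - [0,0,0,0,-0.3,0,0.5]

```text
clock: 8.22
eef_pos: [479.2, 69.8, 22.1]
orientation: [-0.643, 0.766, 0.002, -0.002]
ft_force: [-8.3, 1.3, 5.6]
finger_gap: 0.135
```

carry_out:
  motion:
    - [0,0,0,0,-0.6,0,0.5]
    - [0,0,0,0,-0.6,0,0.5]
    - [0,0,0,0,-0.6,0,0.5]
    - [0,0,0,0,-0.6,0,0.5]

```text
clock: 8.72
eef_pos: [503.0, 65.5, 22.1]
orientation: [-0.643, 0.766, 0.002, -0.002]
ft_force: [-7.8, 1.9, 5.1]
finger_gap: 0.134
```

Run:
```python
from meas import *
a=np.radians(-10); u=np.array([np.cos(a),np.sin(a)]); t=np.array([556.1,56.6])-35*u
go([*t,22],-100)
im=vision.camera("wrist")
cv2.imwrite("pics/w8.png",im[:,:,::-1])
```

```text
clock 8.725 pos [503.   65.5  22.1] ang -99.98 toolz [-4.9e-03  8.0e-04 -1.0e+00] F [-7.8  1.9  5.1] gap 0.13419183813719687
 shift tool cm [-0.05 -1.89 -0.  ]  turn z rad 0.0004
```

View pics/w8.png

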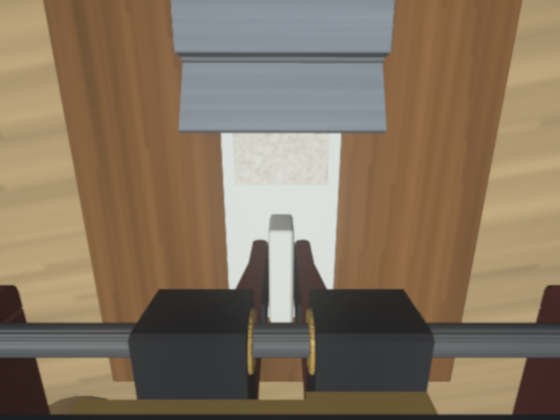

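Plate centre (about x 282) matches clip centre (about 282.5). About 19 mm is left; I'll feel for the stop.

carry_out:
  motion:
    - [0,0,0,0,-0.5,0,0.5]
    - [0,0,0,0,-0.5,0,0.5]
    - [0,0,0,0,-0.4,0,0.5]

```text
clock: 9.15
eef_pos: [516.8, 63.1, 22.1]
orientation: [-0.643, 0.766, 0.002, -0.002]
ft_force: [-8.1, 1.2, 5.5]
finger_gap: 0.131
```

carry_out:
  motion:
    - [0,0,0,0,-0.2,0,0.5]
    - [0,0,0,0,-0.1,0,0.5]

```text
clock: 9.4
eef_pos: [519.7, 62.5, 22.1]
orientation: [-0.643, 0.766, 0.002, -0.002]
ft_force: [-7.6, 1.2, 5.6]
finger_gap: 0.135
```

carry_out:
  motion:
    - [0,0,0,0,-0.1,0,0.5]
    - [0,0,0,0,-0.1,0,0.5]

```text
clock: 9.65
eef_pos: [521.6, 62.2, 22.1]
orientation: [-0.643, 0.766, 0.002, -0.002]
ft_force: [-6.1, 1.3, 5.4]
finger_gap: 0.136
```

carry_out:
  motion:
    - [0,0,0,0,-0.1,0,0.5]
    - [0,0,0,0,-0.1,0,0.5]

```text
clock: 9.9
eef_pos: [523.5, 61.9, 22.1]
orientation: [-0.643, 0.766, 0.002, -0.002]
ft_force: [-7.1, 2.1, 5.2]
finger_gap: 0.132
```

carry_out:
  motion:
    - [0,0,0,0,-0.1,0,0.5]
    - [0,0,0,0,0,0,0.5]

```text
clock: 10.15
eef_pos: [524.6, 61.7, 22.1]
orientation: [-0.643, 0.766, 0.002, -0.001]
ft_force: [-7.9, 1.3, 5.5]
finger_gap: 0.133
```

carry_out:
  motion:
    - [0,0,0,0,-0.1,0,0.5]
    - [0,0,0,0,0,0,0.5]

```text
clock: 10.4
eef_pos: [524.7, 61.7, 22.1]
orientation: [-0.643, 0.766, 0.003, -0.002]
ft_force: [-11.5, 1.9, 7.1]
finger_gap: 0.133
```

Run:
```python
from meas import *
im=vision.camera("wrist")
cv2.imwrite("pics/w9.png",im[:,:,::-1])
im=vision.camera("side")
cv2.imwrite("pics/s9.png",cv2.resize(im[160:300,180:340,::-1],None,fx=4,fy=4,interpolation=cv2.INTER_CUBIC))
```

```text
(no output)
```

View pics/w9.png

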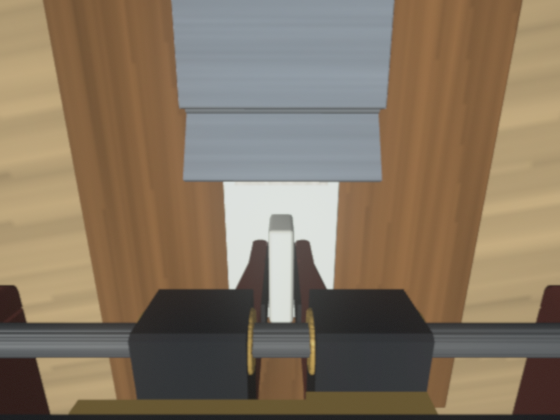

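View pics/s9.png

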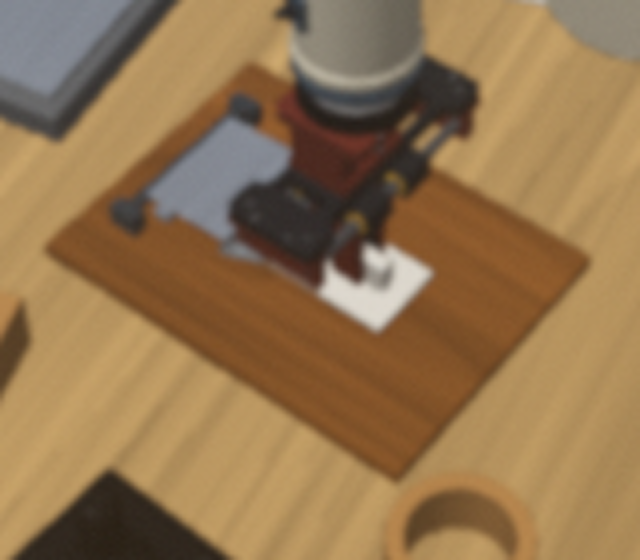

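The last 1 mm command moved only 0.1 mm and the force rose to 11.5 N, which is contact with the stop. I press once more to confirm and seat both corners.

carry_out:
  motion:
    - [0,0,0,0,-0.1,0,0.5]
    - [0,0,0,0,0,0,0.5]

```text
clock: 10.75
eef_pos: [524.7, 61.7, 22.1]
orientation: [-0.643, 0.766, 0.003, -0.003]
ft_force: [-15.9, 1.9, 11.5]
finger_gap: 0.136
```

carry_out:
  motion:
    - [0,0,0,0,-0.1,0,0.5]
    - [0,0,0,0,0,0,0.5]

```text
clock: 11.0
eef_pos: [524.9, 61.6, 22.0]
orientation: [-0.643, 0.766, 0.004, -0.004]
ft_force: [-19.7, 2.6, 12.7]
finger_gap: 0.136
```

Firm stop: force rises with no motion. Unload without pulling back, then open.

carry_out:
  motion:
    - [0,0,0,0,0.2,-0.05,0.5]
    - [0,0,0,0,0,0,1.6]
    - [0,0,0,0,0,0,3.0]
    - [0,0,0,0,0,0,3.0]
    - [0,0,0,0,0,0,3.0]

```text
clock: 11.62
eef_pos: [527.3, 61.0, 23.1]
orientation: [-0.643, 0.766, -0.0, 0.0]
ft_force: [0.6, -0.2, -0.1]
finger_gap: 0.343
```

Run:
```python
from meas import *
go([521,62,120],-100)
im=vision.camera("wrist")
cv2.imwrite("pics/w10.png",im[:,:,::-1])
```

```text
clock 11.625 pos [527.3  61.   23.1] ang -100.01 toolz [ 2.e-04  0.e+00 -1.e+00] F [ 0.6 -0.2 -0.1] gap 0.34339758418648897
 shift tool cm [ 0.01  0.64 -9.69]  turn z rad -0.0002
```

View pics/w10.png

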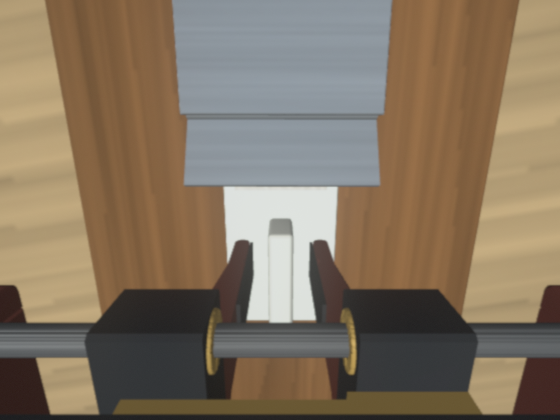

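Released with no force. Rising straight up, then checking.

carry_out:
  motion:
    - [0,0,0,0,0,-2,3.0]
    - [0,0,0,0,0,-4,3.0]
    - [0,0,0,0,0,-5,2.0]
    - [0,0,0,0,2,-5,1.6]
    - [0,0,0,0,2,-1,1.6]

```text
clock: 12.3
eef_pos: [488.9, 68.2, 199.7]
orientation: [-0.643, 0.766, -0.003, 0.004]
ft_force: [0.5, -0.2, 0.4]
finger_gap: 0.182
```

Run:
```python
from meas import *
im=vision.camera("wrist")
cv2.imwrite("pics/w11.png",im[:,:,::-1])
im=vision.camera("side")
cv2.imwrite("pics/s11.png",cv2.resize(im[150:350,160:340,::-1],None,fx=3,fy=3,interpolation=cv2.INTER_CUBIC))
```

```text
(no output)
```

View pics/w11.png

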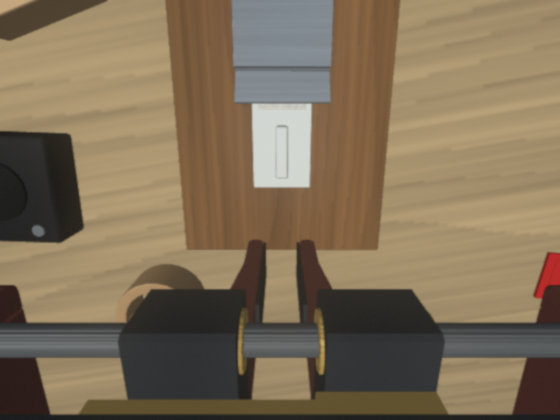

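View pics/s11.png

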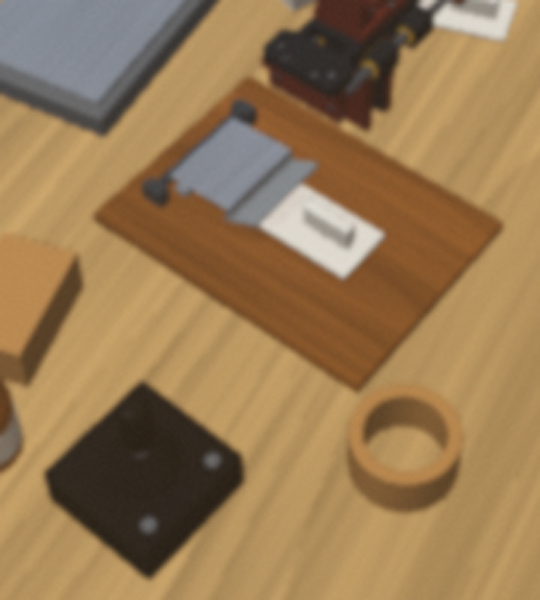

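The plate lies centred under the clip, with its tail edge at row 187 and the board edge at row 249. By the dimensions the gap must be 75 mm when home. I check that and locate the stick box.

Run:
```python
from meas import *
c=vision.calibration("wrist")
u=np.array([np.cos(np.radians(-10.03)),np.sin(np.radians(-10.03))]); n=np.array([-u[1],u[0]])
T=cast(c,[[254,187.8],[309.5,187.8]],17)[:,:2]; E=cast(c,[[187,249.5],[379,249.5]],12)[:,:2]
print("tail",T.round(1),"edge",E.round(1)); print("gap",((T.mean(0)-E.mean(0))@u).round(2),"lateral",((T.mean(0)-E.mean(0))@n).round(2), "tail yaw",np.degrees(np.arctan2(*(T[0]-T[1])[::-1])).round(2)-90)
# rib top
r=cast(c,[[281.5,126],[281.5,179]],31+12)[:,:2]; print("rib centre to edge",((r.mean(0)-E.mean(0))@u).round(1),"expect 115")
# box top face far-left / right corners in top & side views
for nm,px in (("top",[[146,175.5],[186.5,185]]),("side",[[207,279.5]])):
    print(nm,cast(vision.calibration(nm),px,45)[:,:2].round(1))
im=cv2.imread("pics/top0.png"); cv2.imwrite("pics/bx_t.png",cv2.resize(im[170:232,128:196],None,fx=9,fy=9,interpolation=cv2.INTER_CUBIC))
```

```text
tail [[488.8  96.7]
 [478.5  38.8]] edge [[430.2 186.6]
 [392.3 -28.4]]
gap 73.29 lateral 1.46 tail yaw -10.0
rib centre to edge 113.5 expect 115
top [[596.9 386.7]
 [572.7 279.4]]
side [[570.  288.6]]
```

View pics/bx_t.png

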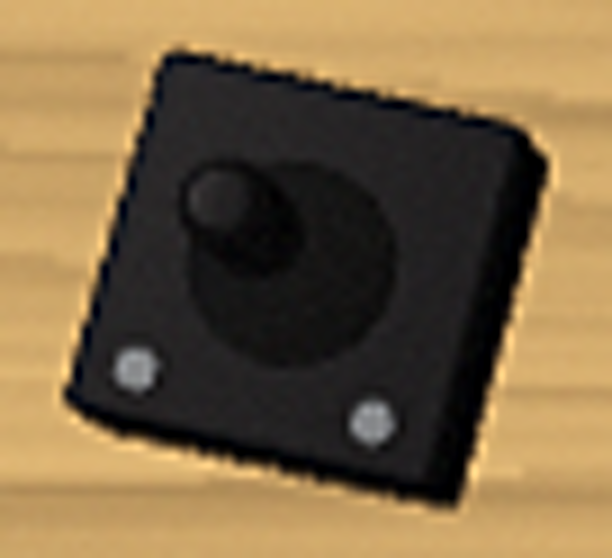

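The arm was still settling during that picture, so I repeat it standing still.

Run:
```python
from meas import *
c=vision.calibration("wrist"); im=vision.camera("wrist")[:,:,::-1].copy(); c2=vision.calibration("wrist")
print(np.array(c["xyz"])-np.array(c2["xyz"]))
cv2.imwrite("pics/w12.png",im); hsv=cv2.cvtColor(im,cv2.COLOR_BGR2HSV)
u=np.array([np.cos(np.radians(-10.03)),np.sin(np.radians(-10.03))]); n=np.array([-u[1],u[0]])
w=(hsv[:,:,1]<50)&(hsv[:,:,2]>140)
b=cv2.morphologyEx(((hsv[:,:,0]<=17)&(hsv[:,:,1]>100)&(hsv[:,:,2]>60)).astype(np.uint8),cv2.MORPH_OPEN,np.ones((7,7)))
r=170
q=np.where(w[r,200:360])[0]+200; bx=np.where(b[r,140:440])[0]+140
P=cast(c,[[q.min()-.5,r],[q.max()+.5,r]],17)[:,:2]; Bx=cast(c,[[bx.min()-.5,r],[bx.max()+.5,r]],12)[:,:2]
print("plate w",np.ptp(P@n),"board w",np.ptp(Bx@n),"lateral",(P.mean(0)-Bx.mean(0))@n)
tr=[np.where(w[:,x])[0].max()+.5 for x in range(262,304,4)]; 
er=[np.where(b[:240+30,x])[0].max()+.5 for x in (200,215,345,360)]
print(tr,er)
T=cast(c,[[283,np.mean(tr)]],17)[0,:2];E=cast(c,[[283,np.mean(er)]],12)[0,:2]; print("gap",(T-E)@u)
ct=cast(c,[[283,102]],12)
```

```text
[-0.57040277  0.1787293   2.22727272]
plate w 60.54461749643016 board w 218.17567033603729 lateral -0.0375032487881121
[np.float64(186.5), np.float64(186.5), np.float64(186.5), np.float64(186.5), np.float64(186.5), np.float64(186.5), np.float64(186.5), np.float64(186.5), np.float64(186.5), np.float64(186.5), np.float64(186.5)] [np.float64(248.5), np.float64(248.5), np.float64(249.5), np.float64(249.5)]
gap 74.08661497606413
```

Plate: laterally 0.0 mm off, gap 74.1 mm (74.7 after scaling by the board width), so it is home. Now the box geometry from the top crop.

Run:
```python
from meas import *
c=vision.calibration("top")
f=lambda p:[128+(p[0]-4)/9,170+(p[1]-4)/9]
P=cast(c,[f(p) for p in [(163,55),(513,122),(435,478),(72,395)]],45)[:,:2]
print(P.round(1),P.mean(0).round(1)); 
for i in range(4):
    d=P[i]-P[(i+1)%4]; print(np.linalg.norm(d).round(1),np.degrees(np.arctan2(d[1],d[0])).round(1))
print("handle top",cast(c,[f((222,195))],130).round(1))
print("base disc",cast(c,[f((292,264))],45).round(1))
b=cast(c,[f((136,371)),f((372,423))],45)[:,:2]; d=b[0]-b[1]; print("buttons yaw",np.degrees(np.arctan2(d[1],d[0]))-90,b.mean(0))
```

```text
[[596.4 387.5]
 [577.7 284.7]
 [473.1 301.7]
 [495.8 407. ]] [535.8 345.2]
104.4 79.7
106.0 -9.2
107.6 -102.1
102.5 169.0
handle top [[535.7 344.8 130. ]]
base disc [[534.9 346.3  45. ]]
buttons yaw -11.705097530765968 [495.88256495 354.86377354]
```

Run:
```python
from meas import *
go([488.5,354.9,150],-101.5)
```

```text
clock 12.45 pos [488.1  68.2 195.6] ang -99.98 toolz [ 4.3e-03  3.0e-04 -1.0e+00] F [ 0.1 -0.6  0.5] gap 0.1799045804580178
 shift tool cm [-28.24   4.95   4.57]  turn z rad 0.0265
```

carry_out:
  motion:
    - [0,0,0,-3.6,0.6,0,1.6]
    - [0,0,0,-4.9,0.9,0,1.6]
    - [0,0,0,-5.2,0.9,0,1.6]
    - [0,0,0,-5.2,0.9,0.5,1.6]
    - [0,0,0,-5.2,0.9,1,1.6]

```text
clock: 13.08
eef_pos: [488.5, 314.3, 177.3]
orientation: [-0.643, 0.766, -0.0, -0.0]
ft_force: [1.7, 0.3, -0.1]
finger_gap: 0.188
```

carry_out:
  motion:
    - [0,0,0,-4.1,0.75,2,1.6]
    - [0,0,0.0265,0,0,1,1.6]
    - [0,0,0,0,0,0,1.6]

```text
clock: 13.45
eef_pos: [487.7, 353.4, 146.0]
orientation: [-0.632, 0.775, -0.0, -0.002]
ft_force: [-0.3, 0.1, -0.5]
finger_gap: 0.183
```

Run:
```python
from meas import *
go([488.5,354.9,97],-101.5)
im=vision.camera("wrist")
cv2.imwrite("pics/w13.png",im[:,:,::-1])
```

```text
clock 13.45 pos [487.7 353.4 146. ] ang -101.54 toolz [-0.0029 -0.0026 -1.    ] F [-0.3  0.1 -0.5] gap 0.1831222505758315
 shift tool cm [-0.18 -0.06  4.9 ]  turn z rad -0.0007
```

View pics/w13.png

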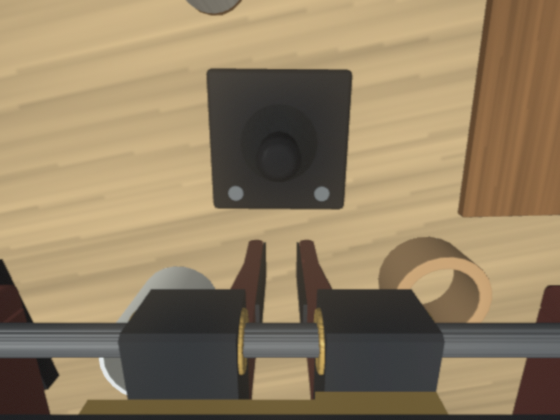

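The box appears square to the tool, with the stick at (279,158) and the fingers' mid-line at x≈281.

Run:
```python
from meas import *
c=vision.calibration("wrist")
P=cast(c,[[208,70],[351,70],[344,208],[215,208]],45)[:,:2]; print(P.round(1),P.mean(0).round(1))
for i in range(4):
    d=P[i]-P[(i+1)%4]; print(np.linalg.norm(d).round(1),np.degrees(np.arctan2(d[1],d[0])).round(1))
print(cast(c,[[279.5,160]],130).round(1))
go([488.5,354.9,97],-101.5)
```

```text
[[600.5 384.3]
 [579.3 280.6]
 [474.2 301.5]
 [495.9 406.7]] [537.5 343.3]
105.8 78.4
107.1 -11.2
107.5 -101.6
107.0 167.9
[[537.9 343.1 130. ]]
clock 13.5 pos [488.2 353.2 147.4] ang -101.56 toolz [-0.0011 -0.0013 -1.    ] F [-0.  -0.3 -0.3] gap 0.1845992105938159
 shift tool cm [-0.18 -0.    5.04]  turn z rad -0.0011
```

carry_out:
  motion:
    - [0,0,0,-0.07,0,2.5,1.6]
    - [0,0,0,0,0,2.5,1.6]
    - [0,0,0,0,-1,0,1.6]
    - [0,0,0,0,-1,0,1.6]
    - [0,0,0,0,0,0,1.6]

```text
clock: 14.12
eef_pos: [509.5, 350.7, 100.0]
orientation: [-0.632, 0.775, -0.0, 0.001]
ft_force: [0.2, -0.4, 0.3]
finger_gap: 0.184
```

carry_out:
  motion:
    - [0,0,0,0,-0.5,0,1.6]
    - [0,0,0,0,-0.5,0,1.6]
    - [0,0,0,0,0,0,1.6]

```text
clock: 14.5
eef_pos: [517.7, 349.0, 98.2]
orientation: [-0.633, 0.775, -0.0, -0.0]
ft_force: [-1.0, -0.4, 0.4]
finger_gap: 0.185
```

Run:
```python
from meas import *
go([537,344,97],-101.5)
im=vision.camera("wrist")
cv2.imwrite("pics/w14.png",im[:,:,::-1])
```

```text
clock 14.5 pos [517.7 349.   98.2] ang -101.53 toolz [-0. -0. -1.] F [-1.  -0.4  0.4] gap 0.18503285408719933
 shift tool cm [ 0.1  -1.99  0.12]  turn z rad -0.0005
```

View pics/w14.png

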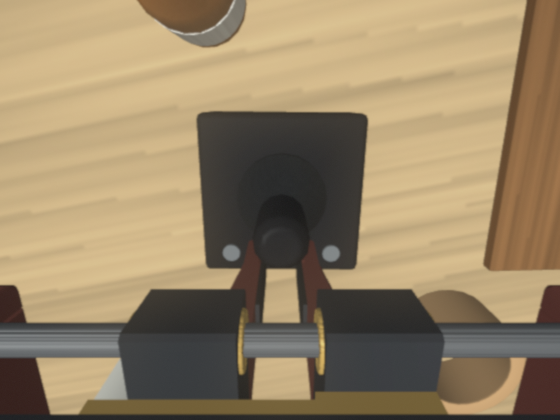

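Just touching, and the handle (281,240) is nested centrally between the fingertips. Now push.

carry_out:
  motion:
    - [0,0,0,0,-0.6,0,1.6]
    - [0,0,0,0,-0.6,0,1.6]
    - [0,0,0,0,-0.5,0,1.6]
    - [0,0,0,0,-0.2,0,1.6]

```text
clock: 15.05
eef_pos: [536.0, 345.2, 97.9]
orientation: [-0.633, 0.775, 0.0, -0.0]
ft_force: [-3.6, 1.8, 0.6]
finger_gap: 0.186
```

carry_out:
  motion:
    - [0,0,0,0,-0.2,0,1.6]
    - [0,0,0,0,-0.2,0,1.6]

```text
clock: 15.3
eef_pos: [539.5, 344.5, 97.5]
orientation: [-0.633, 0.774, 0.0, -0.001]
ft_force: [-4.4, 0.0, -1.5]
finger_gap: 0.184
```

carry_out:
  motion:
    - [0,0,0,0,-0.2,0,1.6]
    - [0,0,0,0,-0.1,0,1.6]

```text
clock: 15.55
eef_pos: [542.5, 343.8, 97.5]
orientation: [-0.633, 0.774, 0.0, -0.001]
ft_force: [-5.4, 0.9, -1.4]
finger_gap: 0.184
```

carry_out:
  motion:
    - [0,0,0,0,-0.2,0,1.6]
    - [0,0,0,0,0,0,1.6]

```text
clock: 15.8
eef_pos: [543.4, 343.7, 97.3]
orientation: [-0.633, 0.774, 0.001, -0.002]
ft_force: [-9.4, 0.7, -0.4]
finger_gap: 0.183
```

carry_out:
  motion:
    - [0,0,0,0,-0.1,0,1.6]
    - [0,0,0,0,0,0,1.6]

```text
clock: 16.05
eef_pos: [543.8, 343.8, 97.2]
orientation: [-0.633, 0.774, 0.002, -0.002]
ft_force: [-10.5, 1.7, 0.1]
finger_gap: 0.182
```

Run:
```python
from meas import *
go([537,344,97],-101.5)
im=vision.camera("wrist")
cv2.imwrite("pics/w15.png",im[:,:,::-1])
```

```text
clock 16.05 pos [543.8 343.8  97.2] ang -101.45 toolz [-5.e-03 -1.e-04 -1.e+00] F [-10.5   1.7   0.1] gap 0.18183304791448368
 shift tool cm [0.11 0.67 0.03]  turn z rad 0.0008
```

View pics/w15.png

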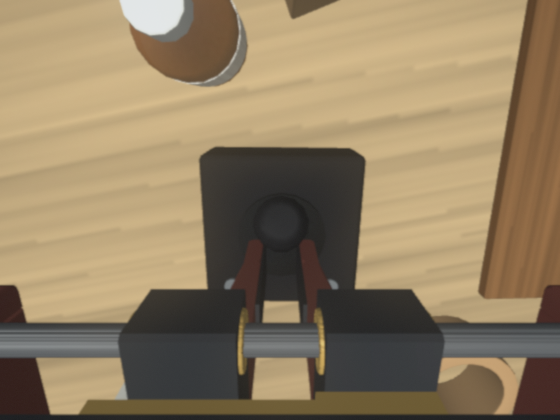

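Force doubled with hardly any motion, so the stick is at its end stop and leans straight. Hold for well over a second.

carry_out:
  motion:
    - [0,0,0,0,-0.1,0,1.6]
    - [0,0,0,0,0,0,1.6]
    - [0,0,0,0,0,0,1.6]
    - [0,0,0,0,0,0,1.6]
    - [0,0,0,0,0,0,1.6]

```text
clock: 16.73
eef_pos: [544.1, 343.8, 97.2]
orientation: [-0.633, 0.774, 0.002, -0.002]
ft_force: [-12.7, 2.7, -0.1]
finger_gap: 0.19
```

carry_out:
  motion:
    - [0,0,0,0,0,0,1.6]
    - [0,0,0,0,0,0,1.6]
    - [0,0,0,0,0,0,1.6]
    - [0,0,0,0,0,0,1.6]
    - [0,0,0,0,0,0,1.6]

```text
clock: 17.35
eef_pos: [544.2, 343.8, 97.2]
orientation: [-0.633, 0.774, 0.002, -0.002]
ft_force: [-12.1, 2.7, -0.7]
finger_gap: 0.179
```

carry_out:
  motion:
    - [0,0,0,0,0,0,1.6]
    - [0,0,0,0,0,0,1.6]
    - [0,0,0,0,0,0,1.6]
    - [0,0,0,0,0,0,1.6]
    - [0,0,0,0,0,0,1.6]

```text
clock: 17.98
eef_pos: [544.1, 343.8, 97.2]
orientation: [-0.633, 0.774, 0.002, -0.002]
ft_force: [-12.3, 3.1, 0.5]
finger_gap: 0.182
```

Run:
```python
from meas import *
for n in ("top","side"):
    im=vision.camera(n); cv2.imwrite(f"pics/{n}16.png",im[:,:,::-1])
```

```text
(no output)
```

View pics/side16.png

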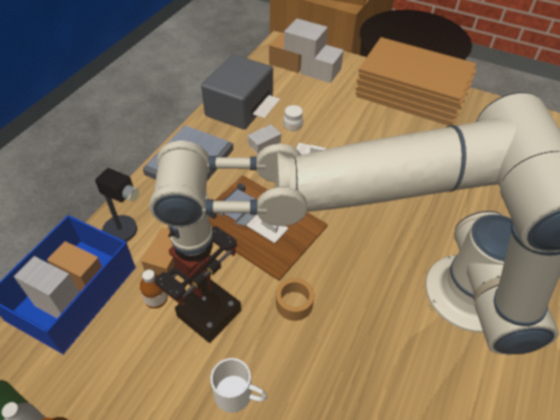

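View pics/top16.png

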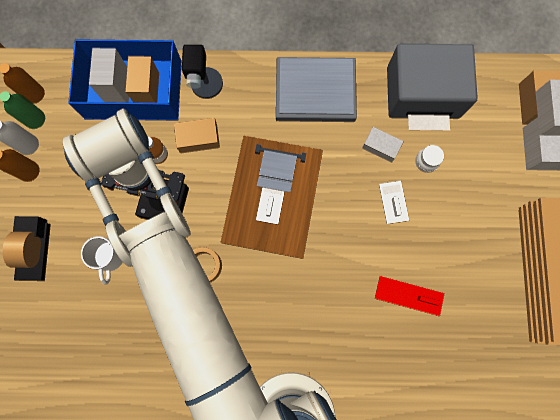

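The bench camera at (195,62) shows no obvious change yet; I'll compare numerically later. The stick has been held over 2 s at the stop. Backing off so the stick follows upright, then up.

carry_out:
  motion:
    - [0,0,0,0,0.8,0,1.6]
    - [0,0,0,0,0.8,0,1.6]
    - [0,0,0,0,0.8,0,1.6]
    - [0,0,0,0,0.8,0,1.6]
    - [0,0,0,0,1.5,0,1.6]

```text
clock: 18.7
eef_pos: [500.7, 352.2, 97.9]
orientation: [-0.632, 0.775, -0.0, 0.0]
ft_force: [-0.2, -1.2, -0.7]
finger_gap: 0.183
```

carry_out:
  motion:
    - [0,0,0,0,1.0,0,1.6]
    - [0,0,0,0,0,-3,1.6]
    - [0,0,0,0,0,-5,1.6]
    - [0,0,0,0,0,-2,1.6]
    - [0,0,0,0,0,0,1.6]

```text
clock: 19.32
eef_pos: [491.5, 354.9, 199.6]
orientation: [-0.633, 0.774, -0.0, 0.002]
ft_force: [0.3, -1.0, -0.8]
finger_gap: 0.182
```

carry_out:
  motion:
    - [0,0,0,0,1.5,0,1.6]
    - [0,0,0,0,3,0,1.6]
    - [0,0,0,0,1.5,0,1.6]
    - [0,0,0,0,0,0,1.6]

```text
clock: 19.82
eef_pos: [431.1, 366.6, 197.3]
orientation: [-0.633, 0.774, -0.0, -0.001]
ft_force: [1.0, 0.4, 0.1]
finger_gap: 0.181
```

```bash
python3 - <<'E'
from meas import *
for n in ("top","side","wrist"):
    im=vision.camera(n); cv2.imwrite(f"pics/{n}17.png",im[:,:,::-1])
s=env.read_state(); print(s["clock"],s["eef_pos"],s["ft_force"])
for n,(r,k) in (("top",(slice(40,100),slice(175,230))),("side",(slice(165,245),slice(90,145)))):
    a=cv2.imread(f"pics/{n}0.png")
    for t in (16,17):
        b=cv2.imread(f"pics/{n}{t}.png"); print(n,t,cv2.absdiff(a[r,k],b[r,k]).mean())
E
python3 - <<'E'
import cv2,numpy as np
t=[cv2.resize(cv2.imread(f"pics/top{k}.png")[40:110,175:240],None,fx=4,fy=4) for k in (0,16,17)]
cv2.imwrite("pics/cmp.png",np.hstack(t))
E
```

```text
19.975 [432.59311108 366.20857671 197.69287404] [0.49680007 0.38286287 0.03241326]
top 16 3.431616161616162
top 17 1.4454545454545455
side 16 1.063560606060606
side 17 0.9754545454545455
```

View pics/wrist17.png

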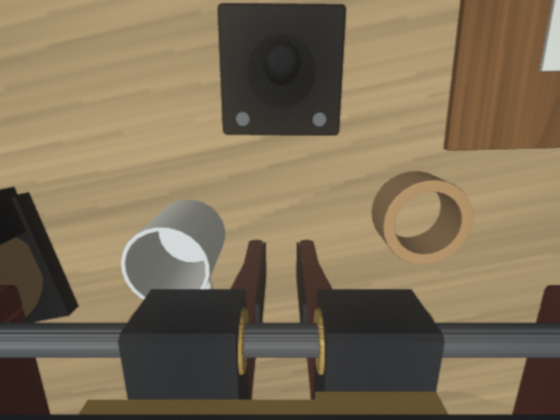

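View pics/top17.png

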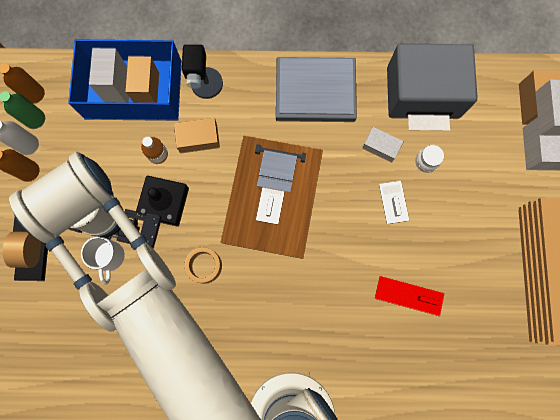

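View pics/cmp.png

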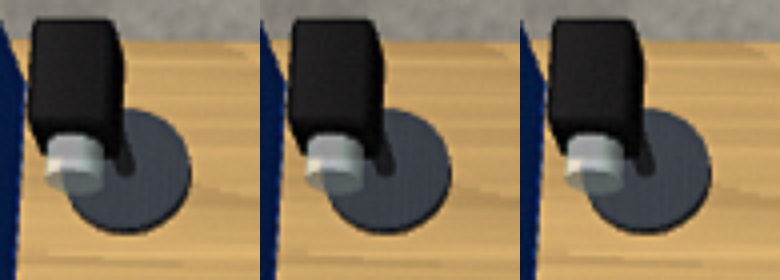

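The stick is upright again, the plate is in place and the bystanders haven't moved. The bench camera looks the same in all three frames, so I verify from the tilted picture (w15, handle top at (282,222)) that the tilt really was full.

Run:
```python
from meas import *
c=vision.calibration("wrist"); im=cv2.imread("pics/w15.png")
# rebuild w15 camera pose: rigid TCP->camera offset from now, applied at the w15 TCP pose
s=env.read_state(); Rt=R.from_quat(s["orientation"]); off=Rt.inv().apply(np.array(c["xyz"])-s["eef_pos"]); ro=Rt.inv()*R.from_quat(c["orientation"])
a=np.radians(-101.45); x=np.array([np.cos(a),np.sin(a),0]); z=np.array([-.005,-.0001,-1]);z/=np.linalg.norm(z); x-=z*(x@z); x/=np.linalg.norm(x)
R15=R.from_matrix(np.c_[x,np.cross(z,x),z]); p=np.array([543.8,343.8,97.2])
c15=dict(camera_matrix=c["camera_matrix"],xyz=p+R15.apply(off),orientation=(R15*ro).as_quat())
u=np.array([.980,-.199,0]);piv=np.array([537,344,45.])
for t in (.3,.35,.4,.45,.5): print(t,proj(c15,piv+85*(np.sin(t)*u+[0,0,np.cos(t)])).round(1))
print("box FL,FR check",proj(c15,[piv+55*u+[10.9,53.9,0],piv+55*u-[10.9,53.9,0]]).round(1))
g=cv2.convertScaleAbs(im[130:310,190:370],alpha=3); cv2.imwrite("pics/tilt.png",cv2.resize(g,None,fx=3.3,fy=3.3,interpolation=cv2.INTER_CUBIC))
```

```text
0.3 [[282.1 251.7]]
0.35 [[282.1 241.9]]
0.4 [[282.1 232.1]]
0.45 [[282.1 222.4]]
0.5 [[282.1 212.8]]
box FL,FR check [[195.9 155. ]
 [367.  154.7]]
```

View pics/tilt.png

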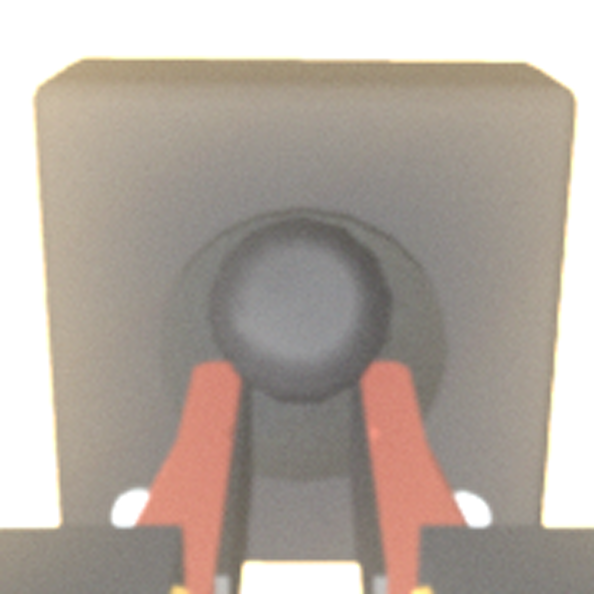

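The handle top is at (281,222), which matches a tilt of 0.45, straight ahead. Handing in.

Run:
```python
from h import *
im=cv2.imread("pics/top17.png");c=vision.calibration("top");hsv=cv2.cvtColor(im,cv2.COLOR_BGR2HSV)
w=(hsv[:,:,1]<50)&(hsv[:,:,2]>150)
for k in comps(w,150):
    r=rect(c,k,17 if cv2.boundingRect(k)[0]<300 else 5)
    if 450<r[0][0]<600 and -300<r[0][1]<100: print(r)
print(ticket.close_job())
```

```text
((541.4154663085938, 59.60841369628906), (89.3066635131836, 118.33780670166016), 80.03157806396484)
((544.2831420898438, -267.18017578125), (109.69123077392578, 59.41566467285156), 9.557450294494629)
the job is handed in; nothing more can be done
None
```

I clipped the longer white plate home under the clip, released it, tilted the stick fully over, and handed the job in at about 20 s. The one thing I could not confirm is the bench camera: it looked unchanged in the top pictures before, during and after the tilt.

**Plate:**
- I slid it flat on the board until it met the stop: the force rose from 8 to 20 N with almost no further movement.
- Part way in, I was pressing down too hard (22 N against, 17 N up), so I eased off and the slide then needed about 8 N.
- After release it was 0.0 mm off centre and its yaw matched the board's to about 0.1°.
- The gap from its tail to the board's near edge was 74.1 mm, or 74.7 mm after scaling by the board's known width; it should be 75 mm.
- The first such reading, 73.3 mm with 1.5 mm lateral, was taken while the arm was still settling, so I repeated it.
- The final top-view size check on the plate was unusable, because the clip merged into the same shape.

**Stick:**
- I pushed it straight away from the robot to its end stop, held it there for about 2 s, and it sprang back upright.
- The picture taken while it was tilted matched 0.45 rad, the full tilt.

**Other goods:** the short plate measured within about 0.1 mm of its first position, and the other goods looked unmoved in the pictures.

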